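# Air the blue-lidded box of dried morels with its pedal

## Robot

A 6-joint arm with a two-finger parallel gripper is mounted at the origin on the work surface. World frame = base frame: x ahead of the robot, y to its left, z up, the work surface at z = 0. Lengths are in m, angles in rad, forces in N, time in s.
With the tool pointing down it reaches from about 0.425 to 0.925 m from the base axis. Payload 12.5 kg.
Tool frame: the origin (TCP) lies between the finger pads; the fingertips stand 22 mm ahead of it and the grasp point (between the pads) lies 3 mm ahead of it (bot.tcp_to_tips is the distance from the TCP to the fingertips, in m); y points along the fingers, x is the direction in which the jaws open and shut, and the axes are right-handed (so a half turn about y gives the same grasp; the last joint's range is limited). The gripper opens to 85 mm and grips with 20 to 120 N. Pads are 22 mm wide; open, the fingers measure 114 mm over their backs; the gripper's body (76 mm by 85 mm) begins 54 mm behind the grasp point. The pads swing forward as they close: fully open they stand 13 mm farther back than shut.
Start: joints at [1.062, 0.491, 1.559, -0, 1.092, -0.106], TCP at [0.245, 0.575, 0.253] pointing down, gripper open.
Joint ranges: [-3.1, 3.1], [-0.84, 2.19], [0.05, 2.79], [-1.13, 4.28], [0.06, 2.93], [-2.69, 2.69]. Speed limits (rad/s): [2.22, 2.22, 2.79, 3.14, 3.14, 3.14].

## Interface

Orientations are given as [roll, pitch, yaw] about the fixed x, y, z axes, in that order (R = Rz(yaw) Ry(pitch) Rx(roll)).
In Python, from bench import bot gives the robot as it stands.
- The arm moves only by the tool apply_moves, never from a script. Its arguments are lists of equal length, an entry for each row: "turn": the turn, a rotation vector about the world's x, y, z in rad, a list of three; "slide": the shift along the world's x, y, z in mm, a list of three; "grip": the finger opening in mm, from 0 to 85.4. In form: {"turn": [[ax, ay, az], ...], "slide": [[dx, dy, dz], ...], "grip": [grip, ...]}. A call has 1 to 10 rows; each row is the pose to reach, as a shift and turn from the pose commanded when the call began; what a row does not reach only later rows make up. A row lasts 1/10 s, in which the tool goes at most 50 mm and 8.59 degrees, less where a joint would pass 70% of its speed; a pose out of reach is approached as far as the arm can. A call with a gripper value outside its range is refused whole. The fingers move at their own pace and stop on an object; "force" is the grip in N (left out, the last holds). Time passes only in rows, so rows that repeat a pose let the fingers close. It gives the time, the measured TCP pose, the force and the opening at its end, in the units of the state.
- bot.get_state(): the state, without advancing time (a new reading comes with each control period).
- bot.grab_frame(name): name is "scene" or "top" or "wrist"; returns (picture, depth): 480x640x3 uint8, red, green, blue; 480x640 float32, m along the optical axis (not along the pixel's ray), 0 where there is no reading.
- bot.camera_params(name): a dict with "fx", "fy", "cx", "cy" (pixels), "xyz" and "orientation" of the camera in the world. Camera axes: x right, y down, z forward; pixel columns grow to the right and rows downward; lengths in m; the calibration is good to about 2 mm. A picture is of the moment at which its call begins: read the wrist's pose just before it. camera_params takes no time and is no camera call; for the wrist camera it gives the pose at the moment of the call.
- bot.close_job(): hands the job in, once; it reports no verdict.
The state is a dict: "time_s": time; "q": joint angles; "joint_vel": joint speeds; "tau": joint torques, N m; "tcp_pos": TCP position; "ee_rot": TCP orientation; "wrist_force": force on the tool from outside, world axes, zero at the start; "ft_torque": the same for the moment, N m; "finger_gap": opening from 0.0 (shut) to 1.0 (fully open).
Only numpy, scipy, OpenCV 4.12 (cv2) and the standard library are available. Lean on these libraries where they do the work, as an engineer would, in place of code of your own. Each camera call takes 0.05 s, during which the arm holds its last target.

## Task

Air the steel box of dried mushrooms that has the blue lid: press its blue pedal down so that the lid stands wide open, keep it open for a good two seconds, then slowly ease the pedal back up so that the lid closes without slamming. Leave the box with the yellow lid shut and do not knock the jar about.

Things in the scene. Friction and masses are not known exactly. Their poses are not given: they have to be found in the camera images.
- blue_pedal: Pedal to press: steel arm with flat blue pad 60 x 80 x 10 mm. Origin on its hinge, 45 mm up at the box front; x along the arm towards the box, y along the hinge, z up. Pad top centre at (-140, 0, 5) mm: 74 mm above the table at rest (arm slopes 0.17 rad up), 32 mm at the hard stop, 0.30 rad lower. Spring-loaded: takes 7 to 11 N at the pad all the way; snaps up if let go. Box wall 132 mm behind it.
- blue_lid (a joint): Angle of the blue lid (158 x 208 mm, hinged on the rear top edge of its steel box, 150 deep x 200 wide x 152 mm high with lid, fixed to the table), rad: 0 shut, 0.90 fully open, above 0.70 is open enough. Linked to the blue pedal, it turns 3 times as far. Closing faster than 2.5 rad/s (pad rising faster than about 115 mm/s) is a slam.
- yellow_lid (a joint): Angle of the lid of the other box, same but for its yellow lid and yellow pedal, to be left alone, rad: 0 shut. The boxes may stand either way round, left or right, their pedals towards the robot.
- jar: Closed amber glass jar with a brass-coloured lid, 70 mm in diameter, 110 mm high, standing loose on the table to one side of the boxes; a bystander. Origin at the centre of its underside, z up its axis.

How it is judged:
On the way, in this order (a step that is already met when the one before it is completed fails the run):
1. the blue lid is held open (above 0.70 rad) by pressing its pedal, for 2 s (value of joint blue_lid above 0.7 rad and contact force between blue_pedal and anything else above 1 N), for 2 s.
2. the blue lid is shut again (value of joint blue_lid below 0.06 rad), for 0.2 s.
At the end, for the whole second after the job is handed in: The blue lid, after being held open for at least 2 s by its pedal, is shut again (under 0.06 rad), the yellow lid is shut (under 0.06 rad), and the jar stands upright (within 10 degrees) within 30 mm of where it was (value of joint each of blue_lid, yellow_lid below 0.06 rad and angle between jar's own z axis and vertical below 0.17 rad and distance of jar from where it was at the start of the episode below 0.03 m); the robot touches nothing.
It fails at once if the blue lid slams: it closes faster than 2.5 rad/s (velocity of joint blue_lid below -2.5 rad/s).
It fails at once if the yellow lid is opened (above 0.15 rad) (value of joint yellow_lid above 0.15 rad).
It fails at once if the jar is knocked about (moved more than 30 mm or tipped more than 10 degrees) (distance of jar from where it was at the start of the episode above 0.03 m or angle between jar's own z axis and vertical above 0.17 rad).
It also fails if it takes over 38 s, if anything falls off the work surface, if the arm or the gripper's body presses on something with over 40 N, if the wrist force passes 120 N, or if a joint passes its speed limit or range.

## Working session

There is one attempt and no reset: what is moved stays moved. The work goes in short steps, Python scripts to look and compute and a tool call to move; the robot and the scene stay as the last step left them, time stands still between calls to the robot, and variables do not carry over. Pictures are saved under pics/ and viewed, and the job is handed in when it is done.

Besides the shell and the picture viewer there is one more tool, called after "Emit:" by a JSON object that holds its "fn" and its "kwargs", one argument or row to a line. apply_moves: Moves the arm, as the interface text tells. Its arguments: {"type":"object","properties":{"turn":{"type":"array"},"slide":{"type":"array"},"grip":{"type":"array"},"force":{"type":"number"}},"required":["turn","slide","grip"]}

```bash
mkdir -p pics; python3 - <<'E'
from bench import bot
import cv2,numpy as np
print(bot.get_state())
for n in("scene","top"):
    p,d=bot.grab_frame(n); cv2.imwrite(f"pics/{n}0.png",p[:,:,::-1]); np.savez(f"{n}0.npz",p=p,d=d); print(n,bot.camera_params(n))
E
```

```text
{'time_s': 0.0, 'q': array([ 1.06241802e+00,  4.91596097e-01,  1.55944457e+00, -4.19513539e-05,
        1.09168141e+00, -1.05567553e-01]), 'joint_vel': array([ 0.00041009,  0.00135917,  0.00024326, -0.00115767, -0.0002639 ,
       -0.00063214]), 'tau': array([ 4.41802127e-03, -6.18460035e+01, -2.61593038e+01,  2.92753998e-05,
        4.04807637e-03,  1.48808112e-07]), 'tcp_pos': array([0.24487732, 0.57482025, 0.2527067 ]), 'ee_rot': array([-1.57071432e+00,  1.12705723e-03,  1.16800498e+00]), 'wrist_force': array([-0.19782609, -1.11329307, -0.52678656]), 'ft_torque': array([-0.0047801 , -0.01776118,  0.0078779 ]), 'finger_gap': 0.9992118822915115}
scene {'fx': 504.69942682423886, 'fy': 504.69942682423886, 'cx': 316.0454022588645, 'cy': 248.99876115502164, 'xyz': array([1.49532693, 0.13390166, 1.05518566]), 'orientation': array([-2.39898261, -0.01004358,  1.77700294])}
top {'fx': 459.3927984037415, 'fy': 459.3927984037415, 'cx': 321.0966905063165, 'cy': 237.30671669625994, 'xyz': array([ 0.46871863, -0.02853298,  1.2533595 ]), 'orientation': array([-2.99465077,  0.0035673 , -1.59196812])}
```

View pics/scene0.png

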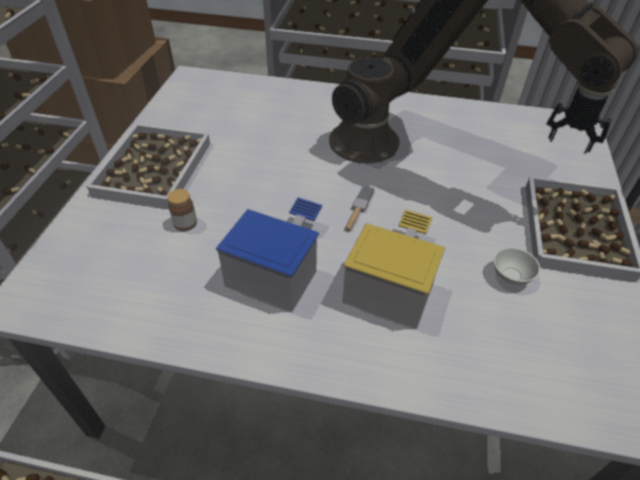

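View pics/top0.png

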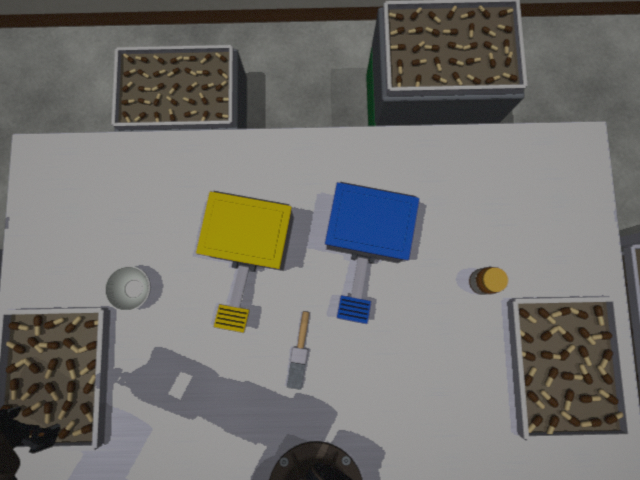

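The scene view shows the blue box at (268,255), its pedal at (305,210), the yellow box at (393,270) and the jar at (182,208). In the top view the blue pad is at about (354,308), the blue lid at (373,221), the yellow pad at (232,318) and the jar at (489,280). Next I'll measure the blue pad.

```bash
cat > h.py <<'E'
import numpy as np,cv2
from bench import bot
from scipy.spatial.transform import Rotation as R
def ray(n,uv,z):
    c=bot.camera_params(n);uv=np.atleast_2d(uv)
    d=np.c_[(uv[:,0]-c['cx'])/c['fx'],(uv[:,1]-c['cy'])/c['fy'],np.ones(len(uv))]
    d=R.from_euler('xyz',c['orientation']).apply(d)
    return c['xyz']+d*((z-c['xyz'][2])/d[:,2])[:,None]
def blobs(p,lo,hi,amin=60):
    m=cv2.inRange(cv2.cvtColor(p,cv2.COLOR_RGB2HSV),lo,hi)
    m=cv2.morphologyEx(m,cv2.MORPH_CLOSE,np.ones((7,7)))
    c,_=cv2.findContours(m,0,2)
    return sorted([k for k in c if cv2.contourArea(k)>amin],key=cv2.contourArea)[::-1]
E
python3 - <<'E'
from h import *
for n in("scene","top"):
    f=np.load(n+"0.npz");p=f['p'];d=f['d']
    for col,lo,hi in(("blue",(105,130,50),(130,255,255)),("yel",(22,140,80),(35,255,255)),("amber",(8,110,60),(20,255,255))):
        for k in blobs(p,lo,hi)[:5]:
            r=cv2.minAreaRect(k);z=.074 if cv2.contourArea(k)<1500 else .152
            if col=="amber": z=.11
            b=ray(n,cv2.boxPoints(r),z)
            print(n,col,cv2.contourArea(k),np.round(r[0]),"c",ray(n,r[0],z)[0].round(4),"box",b[:,:2].round(3).tolist(), "depth",d[int(r[0][1]),int(r[0][0])])
E
```

```text
scene blue 3582.0 [267. 240.] c [ 0.6796 -0.1505  0.152 ] box [[0.732, -0.262], [0.563, -0.274], [0.626, -0.036], [0.781, -0.043]] depth 1.2432617
scene blue 297.5 [305. 209.] c [ 0.4662 -0.1023  0.074 ] box [[0.488, -0.14], [0.425, -0.141], [0.444, -0.064], [0.505, -0.065]] depth 1.4322735
scene yel 3616.0 [394. 256.] c [0.6655 0.1614 0.152 ] box [[0.716, 0.053], [0.562, 0.065], [0.613, 0.274], [0.757, 0.246]] depth 1.2080258
scene yel 83.0 [408. 220.] c [0.4492 0.1876 0.074 ] box [[0.477, 0.171], [0.429, 0.166], [0.42, 0.205], [0.469, 0.208]] depth 1.4128441
scene amber 185.0 [178. 196.] c [ 0.5312 -0.4514  0.11  ] box [[0.511, -0.488], [0.499, -0.436], [0.551, -0.416], [0.562, -0.467]] depth 1.4208479
top blue 5242.0 [372. 221.] c [ 0.6695 -0.1533  0.152 ] box [[0.615, -0.036], [0.77, -0.069], [0.725, -0.273], [0.572, -0.236]] depth 1.1176838
top blue 641.5 [354. 309.] c [ 0.4577 -0.1066  0.074 ] box [[0.438, -0.063], [0.493, -0.074], [0.478, -0.151], [0.422, -0.139]] depth 1.1646925
top yel 5285.5 [244. 229.] c [0.6554 0.1598 0.152 ] box [[0.6, 0.276], [0.757, 0.248], [0.712, 0.042], [0.556, 0.074]] depth 1.1162004
top yel 657.0 [231. 318.] c [0.4423 0.2045 0.074 ] box [[0.422, 0.249], [0.479, 0.239], [0.463, 0.16], [0.406, 0.17]] depth 1.1588788
top yel 301.5 [494. 280.] c [ 0.5242 -0.4665  0.074 ] box [[0.529, -0.43], [0.561, -0.471], [0.519, -0.503], [0.488, -0.462]] depth 1.1362983
top amber 124.0 [486. 282.] c [ 0.5181 -0.4336  0.11  ] box [[0.542, -0.405], [0.555, -0.446], [0.494, -0.462], [0.482, -0.422]] depth 1.1371278
top amber 123.5 [303. 329.] c [0.4119 0.0213 0.11  ] box [[0.372, 0.035], [0.454, 0.019], [0.452, 0.008], [0.37, 0.023]] depth 1.2080886
```

Emit:
{"fn": "apply_moves", "kwargs": {
  "turn": [
    [0,0,0],
    [0,0,0],
    [0,0,0],
    [0,0,0],
    [0,0,0],
    [0,0,0],
    [0,0,0],
    [0,0,0]
  ],
  "slide": [
    [30,-40,0],
    [60,-80,0],
    [90,-120,0],
    [120,-160,0],
    [150,-200,0],
    [180,-240,0],
    [205,-275,0],
    [205,-275,0]
  ],
  "grip": [0,0,0,0,0,0,0,0]
}}

```text
time_s: 0.9
tcp_pos: [0.4524, 0.2965, 0.2531]
ee_rot: [-1.571, 0.001, 1.163]
wrist_force: [0.2, 0.5, 0.3]
finger_gap: -0.002
```

Emit:
{"fn": "apply_moves", "kwargs": {
  "turn": [
    [0,0,0],
    [0,0,0],
    [0,0,0],
    [0,0,0],
    [0,0,0],
    [0,0,0],
    [0,0,0],
    [0,0,0],
    [0,0,0],
    [0,0,0]
  ],
  "slide": [
    [10,-49,0],
    [15,-98,0],
    [20,-147,0],
    [20,-196,0],
    [20,-245,0],
    [20,-294,0],
    [20,-343,0],
    [13,-390,0],
    [11,-406,0],
    [11,-406,0]
  ],
  "grip": [0,0,0,0,0,0,0,0,0,0]
}}

```text
time_s: 1.9
tcp_pos: [0.4607, -0.1075, 0.2531]
ee_rot: [-1.57, -0.0, 1.165]
wrist_force: [-0.3, 0.3, 0.9]
finger_gap: -0.001
```

```bash
python3 - <<'E'
from h import *
s=bot.get_state();print(s['time_s'],s['tcp_pos'],s['ee_rot'],s['wrist_force'],s['finger_gap'],bot.tcp_to_tips,s['q'])
for n in("wrist","top"):
    c=bot.camera_params(n);p,d=bot.grab_frame(n);cv2.imwrite(f"pics/{n}1.png",p[:,:,::-1])
    for k in blobs(p,(105,130,50),(130,255,255))[:3]:
        r=cv2.minAreaRect(k);print(n,r,ray(n,r[0],.074),ray(n,cv2.boxPoints(r),.074).round(3).tolist())
E
```

```text
1.9 [ 0.46072297 -0.10752596  0.25310041] [-1.57036483e+00 -4.38054002e-05  1.16500852e+00] [-0.29911713  0.32864374  0.86497313] -0.0005720246705810921 0.022 [-3.69058113e-01  2.76288464e-01  1.91794268e+00  7.34130938e-05
  9.47791107e-01 -1.53410949e+00]
wrist ((321.9126892089844, 211.83724975585938), (73.29173278808594, 107.68489837646484), 79.3150863647461) [[ 0.45703808 -0.10547577  0.074     ]] [[0.421, -0.138, 0.074], [0.439, -0.061, 0.074], [0.494, -0.071, 0.074], [0.477, -0.153, 0.074]]
wrist ((455.65643310546875, 432.5450439453125), (41.15058898925781, 10.146016120910645), 34.508522033691406) [[ 0.69345265 -0.07509064  0.074     ]] [[0.678, -0.089, 0.074], [0.672, -0.081, 0.074], [0.709, -0.061, 0.074], [0.716, -0.069, 0.074]]
wrist ((323.0, 441.5), (13.0, 18.0), 90.0) [[ 0.65533422 -0.18961188  0.074     ]] [[0.645, -0.194, 0.074], [0.652, -0.179, 0.074], [0.665, -0.185, 0.074], [0.659, -0.2, 0.074]]
top ((372.2002258300781, 220.8238525390625), (85.08922576904297, 63.758445739746094), 10.784297943115234) [[ 0.68387912 -0.1621897   0.074     ]] [[0.625, -0.036, 0.074], [0.791, -0.072, 0.074], [0.743, -0.29, 0.074], [0.579, -0.251, 0.074]]
```

View pics/wrist1.png

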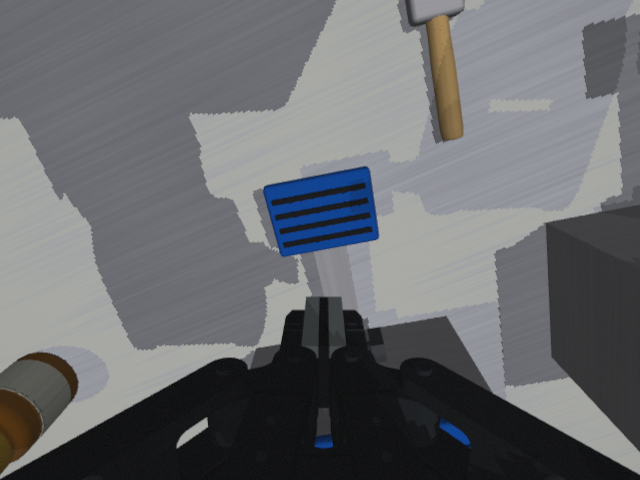

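The wrist view shows the blue pad centred at (322,212), which maps to (0.457,-0.105), in line with the top view. The closed fingers are right above it, so I'll descend.

Emit:
{"fn": "apply_moves", "kwargs": {
  "turn": [
    [0,0,0],
    [0,0,0],
    [0,0,0],
    [0,0,0],
    [0,0,0],
    [0,0,0]
  ],
  "slide": [
    [-2,1,-40],
    [-2,1,-80],
    [-2,1,-115],
    [-2,1,-135],
    [-2,1,-146],
    [-2,1,-146]
  ],
  "grip": [0,0,0,0,0,0]
}}

```text
time_s: 2.6
tcp_pos: [0.4589, -0.1039, 0.1065]
ee_rot: [-1.569, -0.0, 1.169]
wrist_force: [-0.2, -0.0, 0.6]
finger_gap: -0.002
```

Emit:
{"fn": "apply_moves", "kwargs": {
  "turn": [
    [0,0,0],
    [0,0,0],
    [0,0,0],
    [0,0,0],
    [0,0,0],
    [0,0,0],
    [0,0,0]
  ],
  "slide": [
    [0,0,-4],
    [0,0,-8],
    [0,0,-12],
    [0,0,-16],
    [0,0,-20],
    [0,0,-24],
    [0,0,-24]
  ],
  "grip": [0,0,0,0,0,0,0]
}}

```text
time_s: 3.3
tcp_pos: [0.4584, -0.1049, 0.0835]
ee_rot: [-1.57, -0.0, 1.168]
wrist_force: [-4.4, 0.7, 7.6]
finger_gap: -0.001
```

Emit:
{"fn": "apply_moves", "kwargs": {
  "turn": [
    [0,0,0],
    [0,0,0],
    [0,0,0],
    [0,0,0],
    [0,0,0],
    [0,0,0],
    [0,0,0],
    [0,0,0]
  ],
  "slide": [
    [0,0,-4],
    [0,0,-8],
    [0,0,-12],
    [0,0,-16],
    [0,0,-20],
    [0,0,-23],
    [0,0,-25],
    [0,0,-25]
  ],
  "grip": [0,0,0,0,0,0,0,0]
}}

```text
time_s: 4.1
tcp_pos: [0.4583, -0.1048, 0.0586]
ee_rot: [-1.57, -0.0, 1.168]
wrist_force: [-5.7, 1.4, 8.2]
finger_gap: 0.003
```

```bash
python3 - <<'E'
from h import *
s=bot.get_state();print(s['time_s'],s['tcp_pos'],s['wrist_force'])
p,d=bot.grab_frame("scene");cv2.imwrite("pics/scene2.png",p[:,:,::-1])
c=bot.camera_params("scene")
m=cv2.inRange(cv2.cvtColor(p,cv2.COLOR_RGB2HSV),(105,130,50),(130,255,255))
k=max(blobs(p,(105,130,50),(130,255,255)),key=cv2.contourArea);mm=np.zeros_like(m);cv2.drawContours(mm,[k],-1,255,-1);mm=cv2.erode(mm,np.ones((9,9)))
v,u=np.nonzero((mm>0)&(d>0));z=d[v,u]
P=R.from_euler('xyz',c['orientation']).apply(np.c_[(u-c['cx'])/c['fx']*z,(v-c['cy'])/c['fy']*z,z])+c['xyz']
n=np.linalg.svd(P-P.mean(0),full_matrices=False)[2][2];print("lid angle",np.arccos(abs(n[2])),n,P[:,2].max())
E
```

```text
4.1 [ 0.45834078 -0.10482364  0.05856814] [-5.72351767  1.421203    8.18845244]
lid angle 0.8133875564280988 [ 0.71026041 -0.15331315  0.68704092] 0.25549615857719277
```

View pics/scene2.png

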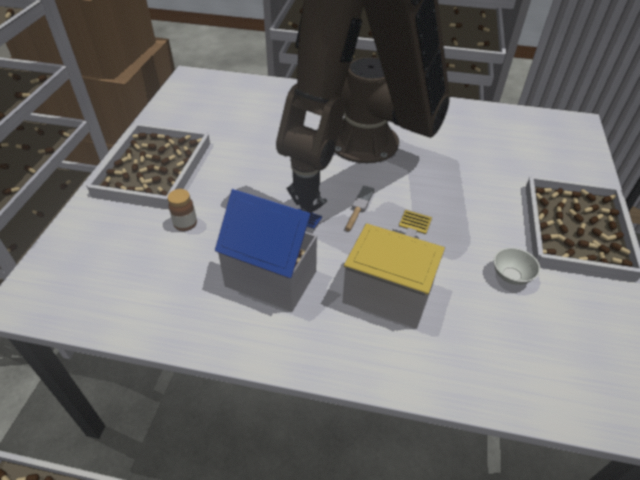

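The blue lid is open at about 0.81 rad, with its top edge at (265,200). The yellow lid at (395,256) is shut and the jar at (182,208) hasn't moved. I'll hold for about 3 s.

Emit:
{"fn": "apply_moves", "kwargs": {
  "turn": [
    [0,0,0],
    [0,0,0],
    [0,0,0],
    [0,0,0],
    [0,0,0],
    [0,0,0],
    [0,0,0],
    [0,0,0],
    [0,0,0],
    [0,0,0]
  ],
  "slide": [
    [0,0,0],
    [0,0,0],
    [0,0,0],
    [0,0,0],
    [0,0,0],
    [0,0,0],
    [0,0,0],
    [0,0,0],
    [0,0,0],
    [0,0,0]
  ],
  "grip": [0,0,0,0,0,0,0,0,0,0]
}}

```text
time_s: 5.15
tcp_pos: [0.4583, -0.1048, 0.0588]
ee_rot: [-1.57, -0.0, 1.168]
wrist_force: [-4.7, 0.6, 8.9]
finger_gap: 0.002
```

Emit:
{"fn": "apply_moves", "kwargs": {
  "turn": [
    [0,0,0],
    [0,0,0],
    [0,0,0],
    [0,0,0],
    [0,0,0],
    [0,0,0],
    [0,0,0],
    [0,0,0],
    [0,0,0],
    [0,0,0]
  ],
  "slide": [
    [0,0,0],
    [0,0,0],
    [0,0,0],
    [0,0,0],
    [0,0,0],
    [0,0,0],
    [0,0,0],
    [0,0,0],
    [0,0,0],
    [0,0,0]
  ],
  "grip": [0,0,0,0,0,0,0,0,0,0]
}}

```text
time_s: 6.15
tcp_pos: [0.4583, -0.1048, 0.0588]
ee_rot: [-1.57, -0.0, 1.168]
wrist_force: [-4.4, 0.8, 7.8]
finger_gap: 0.002
```

Emit:
{"fn": "apply_moves", "kwargs": {
  "turn": [
    [0,0,0],
    [0,0,0],
    [0,0,0],
    [0,0,0],
    [0,0,0],
    [0,0,0],
    [0,0,0],
    [0,0,0],
    [0,0,0],
    [0,0,0]
  ],
  "slide": [
    [0,0,0],
    [0,0,0],
    [0,0,0],
    [0,0,0],
    [0,0,0],
    [0,0,0],
    [0,0,0],
    [0,0,0],
    [0,0,0],
    [0,0,0]
  ],
  "grip": [0,0,0,0,0,0,0,0,0,0]
}}

```text
time_s: 7.15
tcp_pos: [0.4583, -0.1048, 0.0588]
ee_rot: [-1.57, -0.0, 1.168]
wrist_force: [-5.0, 1.2, 8.2]
finger_gap: -0.0
```

Now I'll ease the pedal up at 25 mm/s.

Emit:
{"fn": "apply_moves", "kwargs": {
  "turn": [
    [0,0,0],
    [0,0,0],
    [0,0,0],
    [0,0,0],
    [0,0,0],
    [0,0,0],
    [0,0,0],
    [0,0,0],
    [0,0,0],
    [0,0,0]
  ],
  "slide": [
    [0,0,2],
    [0,0,4],
    [0,0,6],
    [0,0,8],
    [0,0,10],
    [0,0,12],
    [0,0,14],
    [0,0,16],
    [0,0,18],
    [0,0,20]
  ],
  "grip": [0,0,0,0,0,0,0,0,0,0]
}}

```text
time_s: 8.15
tcp_pos: [0.4586, -0.1049, 0.079]
ee_rot: [-1.57, -0.0, 1.168]
wrist_force: [-3.2, 1.4, 8.0]
finger_gap: -0.001
```

Emit:
{"fn": "apply_moves", "kwargs": {
  "turn": [
    [0,0,0],
    [0,0,0],
    [0,0,0],
    [0,0,0],
    [0,0,0],
    [0,0,0],
    [0,0,0],
    [0,0,0],
    [0,0,0],
    [0,0,0]
  ],
  "slide": [
    [0,0,2],
    [0,0,4],
    [0,0,6],
    [0,0,8],
    [0,0,10],
    [0,0,12],
    [0,0,14],
    [0,0,16],
    [0,0,18],
    [0,0,20]
  ],
  "grip": [0,0,0,0,0,0,0,0,0,0]
}}

```text
time_s: 9.15
tcp_pos: [0.4591, -0.1051, 0.0987]
ee_rot: [-1.572, -0.0, 1.168]
wrist_force: [-0.5, -0.1, 0.3]
finger_gap: 0.002
```

Emit:
{"fn": "apply_moves", "kwargs": {
  "turn": [
    [0,0,0],
    [0,0,0],
    [0,0,0],
    [0,0,0],
    [0,0,0],
    [0,0,0],
    [0,0,0],
    [0,0,0],
    [0,0,0],
    [0,0,0]
  ],
  "slide": [
    [0,0,2],
    [0,0,4],
    [0,0,6],
    [0,0,10],
    [0,0,20],
    [0,0,40],
    [0,0,70],
    [0,0,110],
    [0,0,130],
    [0,0,130]
  ],
  "grip": [0,0,0,0,0,0,0,0,0,0]
}}

```text
time_s: 10.15
tcp_pos: [0.4597, -0.1052, 0.2315]
ee_rot: [-1.576, -0.0, 1.168]
wrist_force: [0.9, 0.7, -0.2]
finger_gap: 0.001
```

```bash
python3 - <<'E'
from h import *
s=bot.get_state();print(s['time_s'],s['tcp_pos'],s['wrist_force'])
p,d=bot.grab_frame("scene");cv2.imwrite("pics/scene3.png",p[:,:,::-1])
c=bot.camera_params("scene");hs=cv2.cvtColor(p,cv2.COLOR_RGB2HSV)
for col,lo,hi in(("blue",(105,130,50),(130,255,255)),("yel",(22,140,80),(35,255,255))):
    k=blobs(p,lo,hi)[0];mm=np.zeros(d.shape,np.uint8);cv2.drawContours(mm,[k],-1,255,-1);mm=cv2.erode(mm,np.ones((9,9)))
    v,u=np.nonzero((mm>0)&(d>0));z=d[v,u]
    P=R.from_euler('xyz',c['orientation']).apply(np.c_[(u-c['cx'])/c['fx']*z,(v-c['cy'])/c['fy']*z,z])+c['xyz']
    n=np.linalg.svd(P-P.mean(0),full_matrices=False)[2][2];print(col,np.arccos(abs(n[2])),P[:,2].min(),P[:,2].max())
k=blobs(p,(8,110,60),(20,255,255));print([cv2.minAreaRect(x)[0] for x in k][:3])
E
```

```text
10.15 [ 0.45971092 -0.10520654  0.23150425] [ 0.94411104  0.73884527 -0.1641402 ]
blue 0.002738377062763613 0.14397734764015913 0.15961455893314203
yel 0.0044831449796074625 0.1461447972106954 0.15971869229108204
[(178.5, 196.5), (232.87997436523438, 21.34000015258789), (524.6732788085938, 51.767330169677734)]
```

View pics/scene3.png

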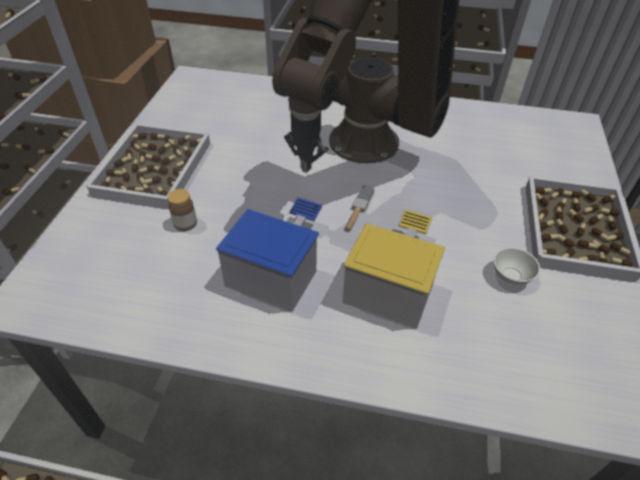

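Both lids are shut, blue at (268,242) and yellow at (394,257). The jar at (182,208) hasn't moved and the gripper is clear of the pedal.

```bash
python3 -c "
from bench import bot
print(bot.close_job())"
```

```text
the job is handed in; nothing more can be done
None
```

I aired the blue-lidded box and handed the job in at about 10 s of the 38 s allowed; no verdict was reported.

- **Opening:** I pressed the blue pedal with the closed fingertips until the lid measured about 0.81 rad open, above the 0.70 needed. I held it there for about 3 s with roughly 8 N on the pad.
- **Closing:** I eased the pedal up at about 20 mm/s, well under the 115 mm/s slam limit, until the force dropped to about zero. Then I moved the arm clear.
- **Last checks:** From the camera depth the blue lid was at 0.003 rad and the yellow lid at 0.004 rad, both shut. The jar was where it started in the image, and nothing was touching the gripper. No check failed or disagreed.

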